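# Blow off the lens and show the flanged shaft to the inspection camera

### The job

Clear the inspection camera's lens by pressing the white cap of the duster can beside it fully down and letting it spring back up. Then take the flanged shaft out of the rack and hold it up in the air in front of the camera, flange end toward the lens, the flange face centred on the lens's line of sight about 100 mm from the glass and the shaft lying along that (slightly downward) line of sight. Finish while still holding it there, motionless; leave the other two parts in the rack and do not bump the camera.

Things in the scene. Friction and masses are not known exactly. Their poses are not given: they have to be found in the camera images.
- flanged: The part to show: steel shaft 24 mm dia., 100 mm long, with a 44 mm dia., 12 mm thick flange at its +x end (dark bore and six holes on the flange face); about 0.35 kg. Origin on the axis, 57 mm from the flange face, 55 mm from the plain end; x along the axis to the flange. Starts level in one of the rack's three slots, x parallel to the rack's x.
- face (a point): Centre of the flanged shaft's outer flange face (57 mm along +x from its origin).
- grip (a point): Good place to grip the flanged shaft: on its axis, 6 mm from its origin towards the flange, near its centre of mass and midway between the two saddles that carry it (free gap between saddles 63 mm along the shaft).
- plain: Plain steel pin, 24 mm diameter, 110 mm long, no flange; lies in another slot; leave it. Origin at its middle, x along its axis.
- stepped: Steel shaft, 24 mm diameter and 100 mm long, whose +x end is turned down to a 14 mm stub 25 mm long; lies in another slot; leave it. Origin on its axis, 55 mm from the thick end, x towards the stub.
- rack: Fixed dark steel rack, base 105 x 275 x 12 mm, origin at the centre of its underside. Three slots run along its x, at y = -100, 0, +100 mm: pairs of vee saddles, 9 mm thick, at x = -36 and +36 mm, open upward, carrying a part with its axis 60 mm above the table; no saddle is higher than that axis.
- lens: Inspection camera's lens: black barrel 44 mm dia., 50 mm long, camera body behind it. Origin at the centre of the front glass, 250 mm above the table. It looks along its own -x, roughly to the robot, 15 degrees below level; its y is level, its z up (leaning 15 degrees). The flange faces it squarely when the shaft's x points the same way as the lens's x.
- cap (a joint): Travel of the duster can's cap: 0 at rest (up), 0.008 m fully down; a spring pushes it up, 1.5 N at rest to 5.5 N fully down.
- cap_top (a point): Centre of the top of the white round cap, 30 mm dia., 24 mm high, on the fixed aluminium can (54 mm dia.); 196 mm above the table at rest, moves straight down.
- rig: Fixed stand of camera and duster can; origin on the table right under the lens glass, level, x and y as the lens's seen from above. Post (305 mm high) at x = +95 mm; can at x = -120, y = -160 mm; a thin tube, 155 to 250 mm high, goes from the can to x = -45, y = -155, then to the side of the glass at x = -6, y = -30.

How it is judged:
On the way, in this order (a step that is already met when the one before it is completed fails the run):
1. the duster cap is pressed down (at least 6 of its 8 mm) (value of joint cap above 0.006 m), for 0.1 s.
2. the cap is let up again (within 2 mm of rest) (value of joint cap below 0.002 m), for 0.1 s.
3. the flanged shaft is gripped and lifted clear of the rack (axis over 110 mm above the table) (height (world z) of flanged above 0.11 m and contact force between flanged and the fingers above 1 N), for 0.2 s.
At the end, for the whole second after the job is handed in: Flanged shaft held still by the gripper, over 150 mm up, touching nothing else; flange face 80-120 mm from the glass and facing it, centred within 15 mm on the line of sight, axis within 0.15 rad of it; cap up within 2 mm; other two parts within 15 mm of their starts (x of face in the frame of lens between -0.12 and -0.08 m and y of face in the frame of lens between -0.015 and 0.015 m and z of face in the frame of lens between -0.015 and 0.015 m and angle between the x axis of flanged and the x axis of lens, either way round below 0.15 rad and x of flanged in the frame of lens below -0.13 m and height (world z) of flanged above 0.15 m and contact force between flanged and the fingers above 1 N and contact force between flanged and rack below 0.1 N and contact force between flanged and rig below 0.1 N and linear speed of flanged below 0.02 m/s and angular speed of flanged below 0.15 rad/s and value of joint cap below 0.002 m and distance of each of plain, stepped from where it was at the start of the episode below 0.015 m); the arm keeps its last pose, push and grip.
It fails at once if the camera is bumped (over 3 N on the lens or camera body) (contact force between lens and anything else above 3 N).
It fails at once if another part is taken or knocked out of its slot (moved over 25 mm) (distance of any of plain, stepped from where it was at the start of the episode above 0.025 m).
It also fails if it takes over 51 s, if anything falls off the work surface, if the arm or the gripper's body presses on something with over 40 N, if the wrist force passes 120 N, or if a joint passes its speed limit or range.

### The arm

A 6-joint arm with a two-finger parallel gripper is mounted at the origin on the work surface. World frame = base frame: x ahead of the robot, y to its left, z up, the work surface at z = 0. Lengths are in m, angles in rad, forces in N, time in s.
With the tool pointing down it reaches from about 0.25 to 0.775 m from the base axis. Payload 4 kg.
Tool frame: the origin (TCP) lies on the centre line of the jaws, within the pads' length; the fingertips stand 8 mm ahead of it and the grasp point (between the pads) lies 11 mm behind it; z points along the fingers, y is the direction in which the jaws open and shut (so a half turn about z gives the same grasp; the last joint's range is limited). The gripper opens to 94 mm and grips with 3 to 60 N. Pads are 16 mm wide; open, the fingers measure 119 mm over their backs; the gripper's body (75 mm by 177 mm) begins 78 mm behind the grasp point.
Start: joints at [1.076, 0.087, 1.371, -0, 1.684, -0.103], TCP at [0.21, 0.508, 0.214] pointing down, gripper open.
Joint ranges: [-3.1, 3.1], [-0.76, 2.03], [0.27, 2.55], [-1.08, 4.22], [0.17, 2.65], [-2.57, 2.57]. Speed limits (rad/s): [2.79, 2.79, 3.14, 3.14, 3.14, 3.14].

### API

Orientations are given as [roll, pitch, yaw] about the fixed x, y, z axes, in that order (R = Rz(yaw) Ry(pitch) Rx(roll)).
In Python, from bench import robot gives the robot as it stands.
- The arm moves only by the shell command python3 -m crank 'ROWS' [OPENING]. ROWS is JSON, a list of rows, each a list of 4 numbers: the shift along the tool's x, y, z scaled (see below), then the turn about the tool's z scaled (see below). A call has exactly 10 rows; each row shifts and turns the commanded pose from where the row before left it, along the tool's axes as they then stand; what a row does not reach is not made up. The controller multiplies each number of a shift by 0.2 m and each number of a turn by pi/2 rad. A row lasts 1/8 s, in which the tool goes at most 62.5 mm and 10.7 degrees, less where a joint would pass 70% of its speed; a pose out of reach is approached as far as the arm can. A call with a number of a shift or a turn outside -1 to 1 is refused whole. A call with a gripper value outside its range is refused whole. OPENING is the gripper command: -1 is fully open, 1 is shut, values between are in proportion, set as the call begins (- or left out, the last holds). The fingers move at their own pace and stop on an object; the grip force is fixed at half the most. Time passes only in rows, so rows that do not move let the fingers close, or fill a call up. It gives the time, the measured TCP pose, the force and the opening at its end, in the units of the state.
- robot.get_obs(): the state, without advancing time (a new reading comes with each control period).
- robot.snapshot(name): name is "scene" or "side" or "wrist"; returns (picture, depth): 400x640x3 uint8, red, green, blue; 400x640 float32, m along the optical axis (not along the pixel's ray), 0 where there is no reading.
- robot.camera_params(name): a dict with "fx", "fy", "cx", "cy" (pixels), "distortion" ([k1, k2, p1, p2, k3] as OpenCV has them; the pictures are not rectified), "world_from_camera" (4x4, takes a point from camera to world coordinates). Camera axes: x right, y down, z forward; pixel columns grow to the right and rows downward; lengths in m; the calibration is good to about 2 mm. A picture is of the moment at which its call begins: read the wrist's pose just before it. camera_params takes no time and is no camera call; for the wrist camera it gives the pose at the moment of the call.
- robot.close_job(): hands the job in, once; it reports no verdict.
The state is a dict: "time": time; "joint_positions": joint angles; "qvel": joint speeds; "joint_torque": joint torques, N m; "tool_pos": TCP position; "ee_rot": TCP orientation; "wrist_force": force on the tool from outside, world axes, zero at the start; "wrist_torque": the same for the moment, N m; "width": finger opening in m.
Only numpy, scipy, OpenCV 4.12 (cv2) and the standard library are available. Lean on these libraries where they do the work, as an engineer would, in place of code of your own. Each camera call takes 0.05 s, during which the arm holds its last target.

## Working session

There is one attempt and no reset: what is moved stays moved. The work goes in short steps, Python scripts to look and compute and a shell command to move; the robot and the scene stay as the last step left them, time stands still between calls to the robot, and variables do not carry over. Pictures are saved under pics/ and viewed, and the job is handed in when it is done.

```bash
mkdir -p pics; ls; python3 - <<'E'
from bench import robot
import cv2,numpy as np
print(robot.get_obs())
for n in ["scene","side","wrist"]:
    p=robot.camera_params(n); print(n,p)
    im,d=robot.snapshot(n); np.savez(f"pics/{n}0.npz",im=im,d=d,T=p["world_from_camera"])
    cv2.imwrite(f"pics/{n}0.png",im[:,:,::-1])
E
```

```text
pics
{'time': 0.0, 'joint_positions': array([ 1.07589105e+00,  8.79122329e-02,  1.37224613e+00,  2.09253114e-05,
        1.68360580e+00, -1.03086998e-01]), 'qvel': array([ 0.00219179,  0.0011374 ,  0.00047357,  0.00175153, -0.00025196,
        0.0012173 ]), 'joint_torque': array([-1.32293040e-03, -3.40180528e+01, -3.02420104e+01,  7.14631914e-02,
        3.30667372e-02, -1.68807342e-04]), 'tool_pos': array([0.20976339, 0.50784851, 0.21233167]), 'ee_rot': array([-3.13943482e+00, -2.44144569e-04,  2.74977645e+00]), 'wrist_force': array([ 0.14969154, -0.84663349,  0.31974525]), 'wrist_torque': array([ 0.02233311,  0.02108612, -0.05151576]), 'width': 0.09414144445225328}
scene {'fx': 453.4725427713977, 'fy': 453.4725427713977, 'cx': 316.32885525682485, 'cy': 201.12972685957385, 'distortion': array([-0.10965953,  0.        ,  0.        ,  0.        ,  0.        ]), 'world_from_camera': array([[ 0.45314801,  0.69816293, -0.55427918,  1.16263548],
       [ 0.89142801, -0.35741212,  0.27859053, -0.24672875],
       [-0.00360452, -0.62034273, -0.78432258,  1.00064202],
       [ 0.        ,  0
[... 264 characters left out ...]
70766783, -0.50705694,  0.49203608,  0.06694216],
       [-0.70652504, -0.51311964,  0.48737111, -0.49970445],
       [ 0.00534847, -0.69253267, -0.72136669,  0.94525663],
       [ 0.        ,  0.        ,  0.        ,  1.        ]])}
wrist {'fx': 297.14122842726437, 'fy': 297.14122842726437, 'cx': 319.89779556471836, 'cy': 200.58931709876398, 'distortion': array([-0.04551794,  0.        ,  0.        ,  0.        ,  0.        ]), 'world_from_camera': array([[ 0.38125255,  0.88748792,  0.25886614,  0.1331937 ],
       [ 0.9244693 , -0.36547473, -0.10855755,  0.53870453],
       [-0.00173448,  0.28070164, -0.95979351,  0.38364652],
       [ 0.        ,  0.        ,  0.        ,  1.        ]])}
```

View pics/scene0.png

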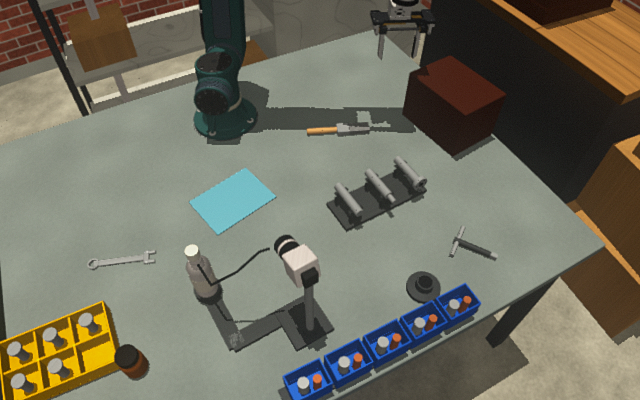

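View pics/side0.png

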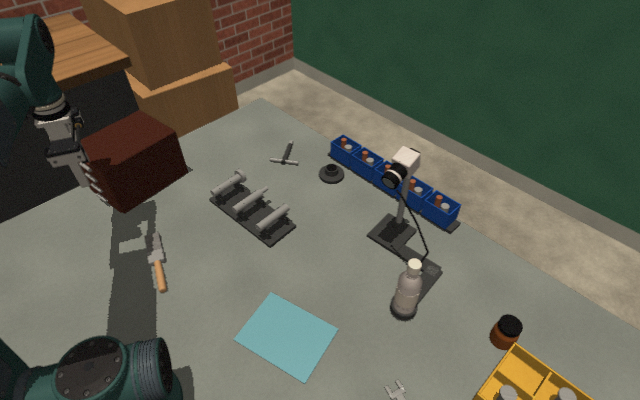

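View pics/wrist0.png

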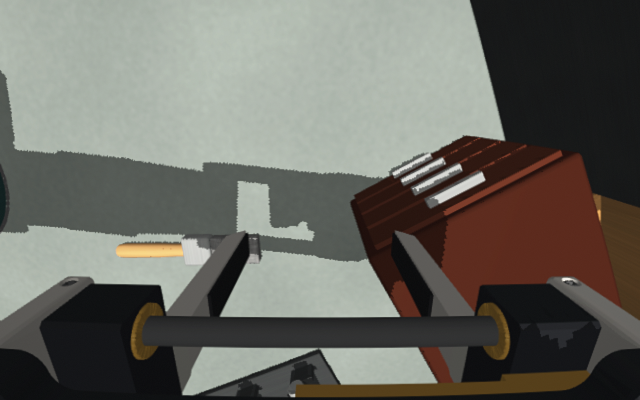

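The scene view shows the cap at about (193,250), the lens at (287,246) and the rack at about (378,190), with what looks like the flanged part in the right-hand slot near (410,172). I'll take enlarged crops and point clouds next.

```bash
cat > h.py <<'E'
import numpy as np,cv2
from bench import robot
def load(n,k=0):
    z=np.load(f"pics/{n}{k}.npz"); return z["im"],z["d"],z["T"]
def K(n):
    p=robot.camera_params(n); return np.array([[p["fx"],0,p["cx"]],[0,p["fy"],p["cy"]],[0,0,1]]),np.array(p["distortion"])
def ray(n,T,uv):
    k,D=K(n); a=cv2.undistortPoints(np.array(uv,float).reshape(-1,1,2),k,D).reshape(-1,2)
    d=np.c_[a,np.ones(len(a))]@T[:3,:3].T
    return T[:3,3],d
def cloud(n,d,T):
    v,u=np.mgrid[0:400,0:640]; o,r=ray(n,T,np.stack([u,v],-1).reshape(-1,2))
    P=o+r*d.reshape(-1,1); P[d.reshape(-1)==0]=np.nan
    return P.reshape(400,640,3)
def plane(n,T,uv,z):
    o,r=ray(n,T,uv); return o+r*((z-o[2])/r[:,2:])
def tri(n1,T1,uv1,n2,T2,uv2):
    o1,r1=ray(n1,T1,uv1);o2,r2=ray(n2,T2,uv2);r1=r1[0]/np.linalg.norm(r1);r2=r2[0]/np.linalg.norm(r2)
    A=np.c_[r1,-r2];s=np.linalg.lstsq(A,o2-o1,rcond=None)[0];a=o1+s[0]*r1;b=o2+s[1]*r2
    return (a+b)/2,np.linalg.norm(a-b)
def crop(im,x,y,w,h,s,name): cv2.imwrite(name,cv2.resize(im[y:y+h,x:x+w,::-1],None,fx=s,fy=s,interpolation=cv2.INTER_CUBIC))
E
python3 - <<'E'
from h import *
a,d,T=load("scene"); s,d2,T2=load("side")
c=np.vstack([np.hstack([cv2.resize(a[150:235,320:440],(480,340)),cv2.resize(s[160:245,200:320],(480,340))])])
cv2.imwrite("pics/rackcrop.png",cv2.resize(c[:,:,::-1],(800,283)))
c=np.hstack([cv2.resize(a[225:345,180:340],(400,300)),cv2.resize(s[140:320,350:450],(167*1,300))]);cv2.imwrite("pics/rigcrop.png",c[:,:,::-1])
# rack base top corner etc: check cloud
for n,d_,T_ in(("scene",d,T),("side",d2,T2)):
    P=cloud(n,d_,T_); 
    m=(P[...,2]>0.045)&(P[...,2]<0.09)&(P[...,0]>0.3)&(P[...,0]<.85)&(np.abs(P[...,1])<.4)
    k,l,st,ce=cv2.connectedComponentsWithStats(m.astype(np.uint8))
    for i in range(1,k):
        if st[i,4]>40: 
            Q=P[l==i]; w=np.linalg.svd(Q[:,:2]-Q[:,:2].mean(0))[2][0]; t=(Q[:,:2]-Q[:,:2].mean(0))@w
            print(n,ce[i],st[i,4],Q.mean(0),"dir",w,"ext",np.ptp(t),"zmax",Q[:,2].max())
E
```

```text
scene [409.95662651 173.53253012] 415 [0.53297623 0.36050378 0.066075  ] dir [0.99836214 0.05721053] ext 0.11723830111962394 zmax 0.08354180595012806
scene [379.62820513 185.64871795] 390 [0.53130815 0.26245947 0.06490981] dir [0.99757033 0.06966657] ext 0.12818322810363542 zmax 0.07388018732014434
scene [348.37179487 199.7974359 ] 390 [0.53558473 0.16275512 0.06519394] dir [0.99754211 0.07006948] ext 0.11217343742614402 zmax 0.07407145807826643
scene [204.08139535 288.43604651] 172 [ 0.61310306 -0.26126336  0.06615608] dir [-0.24414421 -0.96973894] ext 0.053494337410974056 zmax 0.08998012789106247
scene [309.62121212 323.10606061] 66 [ 0.79862811 -0.0818431   0.06775157] dir [-0.43141975 -0.90215132] ext 0.015830443920604755 zmax 0.08960923185405556
side [228.58563536 182.7320442 ] 362 [0.51919268 0.3604081  0.06742143] dir [-0.9994579  -0.03292288] ext 0.11229456952857825 zmax 0.08444543243047986
side [248.69732938 199.9851632 ] 337 [0.51803985 0.2614841  0.0661015 ] dir [-0.99833589 -0.05766676] ext 0.1271282570239451 zmax 0.07583713028888783
side [271.74576271 217.39830508] 354 [0.52146803 0.16208197 0.06660054] dir [-0.99906604 -0.04320932] ext 0.11128179623705049 zmax 0.07625975369369253
side [399.19444444 214.01388889] 72 [ 0.78277433 -0.08049077  0.06783223] dir [ 0.54411866 -0.83900828] ext 0.017526466007095714 zmax 0.08906363369495396
side [404.54424779 302.57079646] 226 [ 0.56884682 -0.26432229  0.06807913] dir [ 0.43884556 -0.89856251] ext 0.05363931515739401 zmax 0.08938428913383922
```

View pics/rackcrop.png

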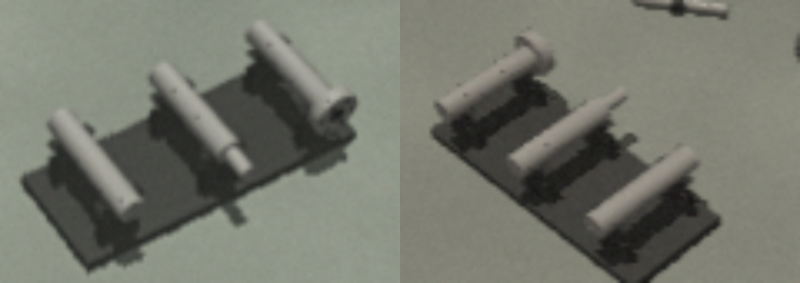

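View pics/rigcrop.png

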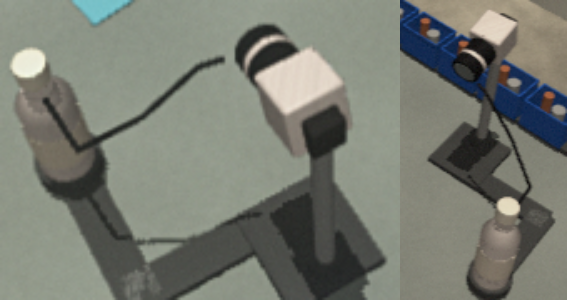

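```bash
python3 - <<'E'
from h import *
capuv={}
for n in("scene","side"):
    im,d,T=load(n); P=cloud(n,d,T)
    f=im.astype(int); 
    m=(P[...,2]>0.185)&(P[...,2]<0.21)&(P[...,0]>.45)&(P[...,0]<.7)&(P[...,1]<-.2)&(P[...,1]>-.34)
    v,u=np.where(m); print(n,"cap top px",u.mean(),v.mean(),len(u),"mean P",np.nanmean(P[m],0), "plane196",plane(n,T,[[u.mean(),v.mean()]],.196))
    capuv[n]=(u.mean(),v.mean(),T)
    m=(P[...,2]>0.18)&(P[...,2]<0.34)&(P[...,0]>.55)&(P[...,0]<.95)&(P[...,1]>-.2)&(P[...,1]<.05)
    v,u=np.where(m); print(n,"cam",u.min(),u.max(),v.min(),v.max(),len(u))
    Q=P[m]; print(np.percentile(Q,[1,50,99],axis=0))
    m&=(im.max(2)<60); Q=P[m]; print("dark",Q.mean(0),np.percentile(Q,[2,98],axis=0),len(Q))
im,d,T=load("scene");crop(im,255,215,80,75,9,"pics/l1.png")
im,d,T=load("side");crop(im,370,135,70,70,8,"pics/l2.png")
print(tri("scene",capuv["scene"][2],[capuv["scene"][:2]],"side",capuv["side"][2],[capuv["side"][:2]]))
E
```

```text
scene cap top px 193.94594594594594 252.81621621621622 185 mean P [ 0.59888408 -0.25200393  0.19441142] plane196 [[ 0.60023321 -0.25185982  0.196     ]]
scene cam 231 320 235 300 1776
[[ 0.68447415 -0.18678018  0.18844998]
 [ 0.77174732 -0.08668901  0.28037643]
 [ 0.80668139 -0.05599628  0.30036224]]
dark [ 0.7523984  -0.09336757  0.26882897] [[ 0.68600451 -0.18318366  0.20580025]
 [ 0.80687256 -0.06649607  0.28701153]] 531
side cap top px 414.7836257309942 262.70175438596493 171 mean P [ 0.59050234 -0.25358136  0.19484018] plane196 [[ 0.58930623 -0.25419682  0.196     ]]
side cam 381 420 146 229 1176
[[ 0.68025889 -0.19157916  0.18419953]
 [ 0.73717169 -0.0920696   0.27559506]
 [ 0.79772933 -0.05789209  0.30061014]]
dark [ 0.7050774  -0.10124325  0.25949609] [[ 0.68002187 -0.19065331  0.19811165]
 [ 0.73856404 -0.06798532  0.28394652]] 469
(array([ 0.59474845, -0.2517815 ,  0.18821727]), np.float64(0.0002665928063027732))
```

View pics/l1.png

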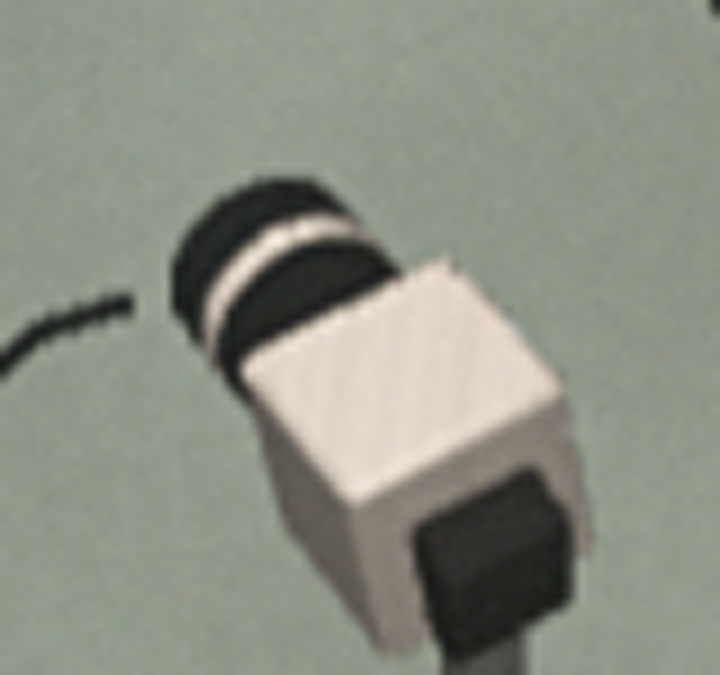

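View pics/l2.png

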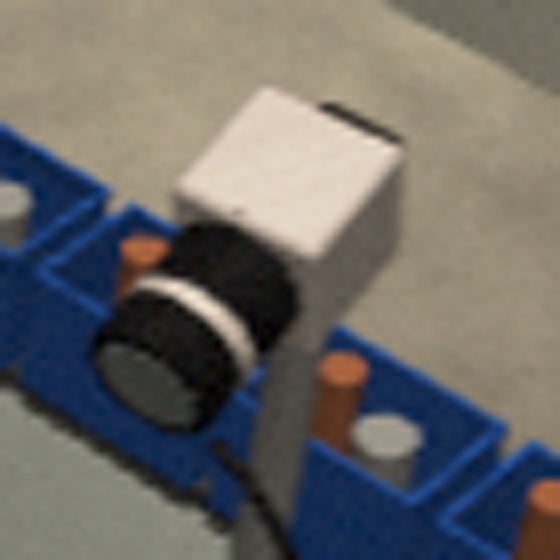

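```bash
python3 - <<'E'
from h import *
im,d,T=load("side"); L=plane("side",T,[[388.4,183.2]],.25)[0]; print("lens",L)
P=cloud("side",d,T); print("depth there",P[183,388],P[180:187,386:391].reshape(-1,3).mean(0))
cap=np.array([.5948,-.2525])
v=cap-L[:2]; print("dist",np.linalg.norm(v),"exp .2; yaw",np.degrees(np.arctan2(v[1],v[0])-np.arctan2(-.16,-.12)))
# white top face of camera body normal & edges via depth, both views
for n in("scene","side"):
    im,d,T=load(n);P=cloud(n,d,T)
    m=(P[...,2]>0.24)&(P[...,0]>.68)&(P[...,0]<.88)&(P[...,1]>-.17)&(P[...,1]<.0)&(im.min(2)>(150 if n=="scene" else 150))&(P[...,2]<.34)
    k,l,st,ce=cv2.connectedComponentsWithStats(m.astype(np.uint8)); i=1+np.argmax(st[1:,4]); 
    Q=P[l==i]; c=Q.mean(0); w=np.linalg.svd(Q-c)[2][2]; w*=np.sign(w[2]); print(n,len(Q),"n",w,"tilt",np.degrees(np.arccos(w[2])),"yaw",np.degrees(np.arctan2(-w[1],-w[0])),c)
    cnt=max(cv2.findContours((l==i).astype(np.uint8),0,1)[0],key=cv2.contourArea); print(cv2.boxPoints(cv2.minAreaRect(cnt)).tolist())
    q=cv2.approxPolyDP(cnt,4,True).reshape(-1,2); 
    o,r=ray(n,T,q); X=o+r*(((c-o)@w)/(r@w))[:,None]; print(q.tolist());print(X.round(4)); e=np.diff(np.r_[X,X[:1]],axis=0); print(np.degrees(np.arctan2(e[:,1],e[:,0])).round(1),np.linalg.norm(e,axis=1).round(3))
# shafts: ridge
for n in("scene","side"):
    im,d,T=load(n);P=cloud(n,d,T)
    for y in(.162,.262,.36):
        m=(abs(P[...,1]-y)<.03)&(P[...,2]>.058)&(P[...,2]<.09)&(P[...,0]>.44)&(P[...,0]<.62); Q=P[m]
        # centreline: fit circle per slice about axis z=.06
        xs=[];ys=[]
        for x in np.arange(.48,.57,.01):
            S=Q[abs(Q[:,0]-x)<.005]
            if len(S)>8:
                t=S[S[:,2]>.07] if False else S; A=np.c_[2*t[:,1:3],np.ones(len(t))]
                # fix radius .012,z0 .06
                from scipy.optimize import least_squares
                f=least_squares(lambda p:np.hypot(t[:,1]-p[0],t[:,2]-p[1])-.012,[t[:,1].mean(),.06],loss='soft_l1',f_scale=.002)
                xs.append(x);ys.append(f.x)
        ys=np.array(ys); k=np.polyfit(xs,ys[:,0],1); print(n,y,"slope",k[0],"y@.52",np.polyval(k,.52),"z",np.median(ys[:,1]),"xrange",np.percentile(Q[:,0],[.5,99.5]))
E
```

```text
lens [ 0.69477129 -0.08726808  0.25      ]
depth there [ 0.69472778 -0.08609209  0.24989447] [ 0.69384408 -0.08666062  0.25081714]
dist 0.19312132511387003 exp .2; yaw 5.694443406789039
scene 522 n [-0.28320943 -0.01303173  0.95896955] tilt 16.469750862532504 yaw 2.6345757817247284 [ 0.76355125 -0.08190429  0.29402075]
[[281.3885192871094, 254.87893676757812], [307.1719665527344, 240.8152313232422], [316.7261047363281, 258.3311462402344], [290.9426574707031, 272.39483642578125]]
[[304, 244], [282, 255], [294, 270], [316, 258]]
[[ 0.7389 -0.0601  0.287 ]
 [ 0.7424 -0.1067  0.2874]
 [ 0.7881 -0.1033  0.301 ]
 [ 0.7834 -0.0574  0.3002]]
[ -85.8    4.3   95.9 -176.6] [0.047 0.048 0.046 0.046]
side 320 n [-0.25363007 -0.01553952  0.96717646] tilt 14.720598146599464 yaw 3.5060413443807574 [ 0.75836829 -0.08187731  0.29430974]
[[391.6000061035156, 157.7999725341797], [399.0000305175781, 142.99998474121094], [419.4000549316406, 153.1999969482422], [412.0000305175781, 167.99998474121094]]
[[402, 146], [392, 157], [409, 166], [419, 153]]
[[ 0.7761 -0.0562  0.2994]
 [ 0.7369 -0.0583  0.2891]
 [ 0.7397 -0.1071  0.289 ]
 [ 0.7827 -0.1019  0.3004]]
[-176.9  -86.7    6.9   98.2] [0.041 0.049 0.045 0.046]
scene 0.162 slope 0.05345504628448182 y@.52 0.1657311814828964 z 0.058629248288875335 xrange [0.4764648  0.58630032]
scene 0.262 slope 0.04971899109711807 y@.52 0.2662908549018154 z 0.0589093777367551 xrange [0.46850455 0.59412441]
scene 0.36 slope 0.043338795605774236 y@.52 0.3643349474639225 z 0.05889719918437671 xrange [0.46333915 0.57749598]
side 0.162 slope 0.056704094090670176 y@.52 0.16735827946374482 z 0.06057557284600825 xrange [0.46997957 0.57970155]
side 0.262 slope 0.06860918592062412 y@.52 0.26754573082186534 z 0.06050737510694848 xrange [0.46513862 0.5888409 ]
side 0.36 slope 0.04123152491187261 y@.52 0.3668844880756467 z 0.060504762258201526 xrange [0.45942877 0.57142266]
```

Measurements:

| Item | Position / angle | Check |
|---|---|---|
| Cap top | about (0.593, -0.254) | 0.193 m from the lens against 0.200 expected |
| Lens glass | about (0.694, -0.087, 0.25), yaw about 5° | depth and plane agree |
| Shaft axis | y = 0.3655 at x = 0.52, yaw about 0.052 | z about 0.060, as it must be |

First I'll move towards the cap.

```bash
python3 -m crank '[[0,0,-0.15,-0.093],[0,0,-0.15,-0.093],[0,0,-0.15,-0.093],[-0.115,-0.26,0,0],[-0.115,-0.26,0,0],[-0.115,-0.26,0,0],[-0.115,-0.26,0,0],[-0.115,-0.26,0,0],[-0.115,-0.26,0,0],[-0.115,-0.26,0,0]]' 1
```

```text
time: 1.4
tool_pos: [0.3881, 0.1505, 0.3033]
ee_rot: [3.141, 0.0, -3.095]
wrist_force: [0.9, 0.4, 0.4]
width: 0.0008
```

```bash
python3 -m crank '[[-0.116,-0.259,0,0],[-0.116,-0.259,0,0],[-0.116,-0.259,0,0],[-0.116,-0.259,0,0],[-0.116,-0.259,0,0],[-0.116,-0.259,0,0],[-0.116,-0.259,0,0],[-0.116,-0.259,0,0],[0,0,0.2,0],[0,0,0.15,0]]'
python3 - <<'E'
from h import *
print(robot.get_obs()["tool_pos"])
for n in("scene","side","wrist"):
    T=robot.camera_params(n)["world_from_camera"];im,d=robot.snapshot(n);np.savez(f"pics/{n}1.npz",im=im,d=d,T=T);cv2.imwrite(f"pics/{n}1.png",im[:,:,::-1])
    if n!="wrist": crop(im,*((150,200,100,80) if n=="scene" else (370,200,100,80)),7,f"pics/{n}1c.png")
E
```

```text
time: 2.65
tool_pos: [0.5923, -0.2541, 0.2304]
ee_rot: [3.14, -0.003, -3.097]
wrist_force: [0.3, -0.6, -0.3]
width: 0.0007
[ 0.59231275 -0.25409807  0.2304114 ]
```

View pics/scene1c.png

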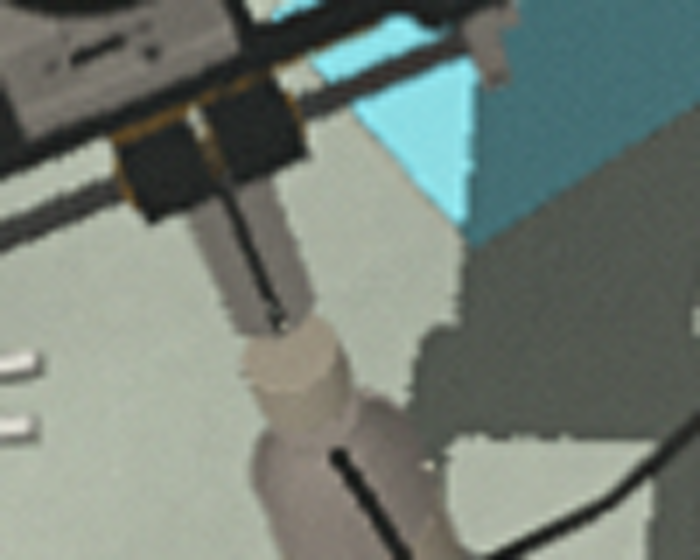

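View pics/side1c.png

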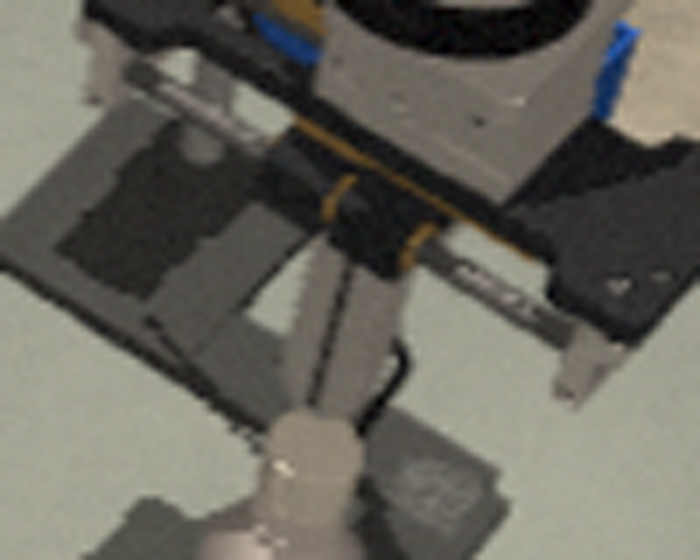

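View pics/wrist1.png

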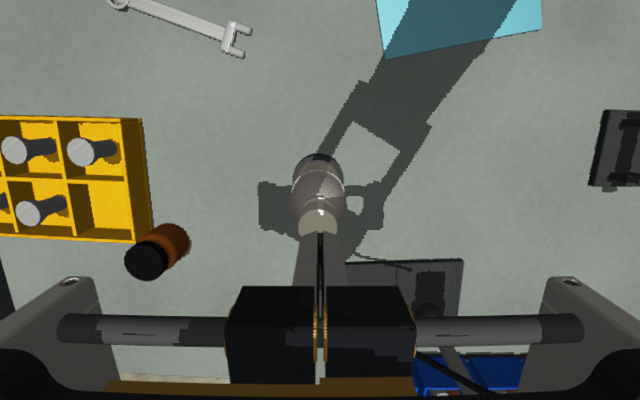

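```bash
python3 - <<'E'
from h import *
for n,uv in(("scene",(150+297/7-.4,200+350/7-.4)),("side",(370+315/7-.4,200+442/7-.4))):
    T=load(n)[2]; print(n,plane(n,T,[uv],.196))
# tips check: scene tip px at z .222
T=load("scene")[2];print(plane("scene",T,[(150+272/7-.4,200+322/7-.4)],.222));T=load("side")[2];print(plane("side",T,[(370+318/7-.4,200+405/7-.4)],.222))
E
```

```text
scene [[ 0.59072239 -0.25308878  0.196     ]]
side [[ 0.58893574 -0.25398367  0.196     ]]
[[ 0.59650524 -0.25660279  0.222     ]]
[[ 0.58250334 -0.25490874  0.222     ]]
```

```bash
python3 -m crank '[[0.01,0,0.06,0],[0,0,0.06,0],[0,0,0.01,0],[0,0,0.01,0],[0,0,0.01,0],[0,0,0.01,0],[0,0,0.01,0],[0,0,0,0],[0,0,0,0],[0,0,0,0]]'
```

```text
time: 4.05
tool_pos: [0.5906, -0.2533, 0.1999]
ee_rot: [-3.141, 0.001, -3.095]
wrist_force: [-0.3, 0.0, 4.1]
width: 0.0004
```

```bash
python3 -m crank '[[0,0,0.01,0],[0,0,0.01,0],[0,0,0.005,0],[0,0,0,0],[0,0,0,0],[0,0,0,0],[0,0,0,0],[0,0,0,0],[0,0,0,0],[0,0,0,0]]'
```

```text
time: 5.3
tool_pos: [0.5907, -0.2533, 0.1962]
ee_rot: [-3.141, 0.002, -3.095]
wrist_force: [-1.1, 0.7, 8.4]
width: 0.0008
```

```bash
python3 -m crank '[[0,0,-0.13,0],[0,0,-0.13,0],[0,0,-0.13,0],[0,0,-0.13,0],[0.02,0.28,0,0],[0.02,0.28,0,0],[0.02,0.28,0,0],[0.02,0.28,0,0],[0.02,0.28,0,0],[0.02,0.28,0,0]]'
python3 -m crank '[[0.02,0.28,0,0],[0.02,0.28,0,0],[0.02,0.28,0,0],[0.02,0.28,0,0],[0.02,0.28,0.15,0],[0,0.03,0.15,0],[0,0,0.15,0],[0,0,0.15,0],[0,0,0,0],[0,0,0,0]]' -1
python3 - <<'E'
from h import *
print(robot.get_obs()["tool_pos"])
for n in("scene","side","wrist"):
    T=robot.camera_params(n)["world_from_camera"];im,d=robot.snapshot(n);np.savez(f"pics/{n}2.npz",im=im,d=d,T=T);cv2.imwrite(f"pics/{n}2.png",im[:,:,::-1])
E
```

```text
time: 6.55
tool_pos: [0.5501, 0.0829, 0.2969]
ee_rot: [-3.141, -0.002, -3.095]
wrist_force: [1.0, -0.4, -0.2]
width: 0.0002
time: 7.8
tool_pos: [0.518, 0.365, 0.1795]
ee_rot: [3.141, 0.0, -3.095]
wrist_force: [-0.6, -0.6, -0.2]
width: 0.0934
[0.51799302 0.36504966 0.17953607]
```

View pics/wrist2.png

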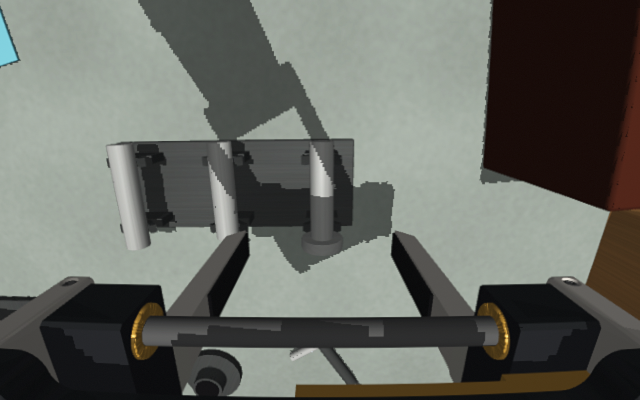

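View pics/scene2.png

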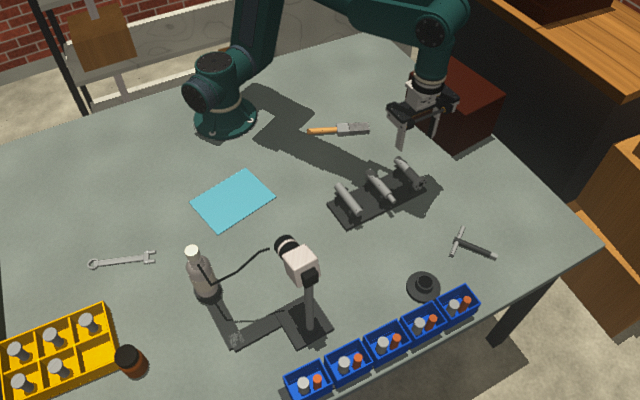

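The wrist view shows the shaft centred between the open fingers: axis at u≈321, plain end at v≈140, flange at v≈245, saddles at v≈158 and v≈228. I'll check the extents in metres.

```bash
python3 - <<'E'
from h import *
im,d,T=load("wrist",2);P=cloud("wrist",d,T)
m=(abs(P[...,1]-.365)<.03)&(P[...,2]>.055)&(P[...,2]<.09)&(P[...,0]>.43)&(P[...,0]<.62);Q=P[m]
for x in np.arange(.455,.58,.01):
    S=Q[abs(Q[:,0]-x)<.003]
    if len(S): print(round(x,3),len(S),S[:,2].max().round(4),S[:,1].min().round(4),S[:,1].max().round(4))
print(np.percentile(Q[:,0],[.5,99.5]))
# rack base extents along x
m=(abs(P[...,2]-.012)<.004)&(P[...,1]>.1)&(P[...,1]<.43)&(P[...,0]>.4)&(P[...,0]<.62)&(im.max(2)<110)
B=P[m]; print("base",np.percentile(B,[.5,99.5],axis=0))
# edges of plain end at z=.06..: plane rays
print(plane("wrist",T,[[321,139.5],[352,139],[352,227]],.012),plane("wrist",T,[[321,141]],.072))
E
```

```text
0.465 154 0.0725 0.3518 0.3741
0.475 201 0.0737 0.3441 0.384
0.485 185 0.0731 0.3443 0.3844
0.495 148 0.0729 0.3528 0.3759
0.505 137 0.0731 0.3531 0.3765
0.515 133 0.0728 0.3547 0.3771
0.525 130 0.0739 0.355 0.3777
0.535 129 0.0729 0.3553 0.3783
0.545 150 0.0724 0.3494 0.3877
0.555 170 0.0723 0.3484 0.3882
0.565 233 0.0833 0.3468 0.3893
0.575 23 0.0812 0.3471 0.3755
[0.4608517  0.57227013]
base [[0.46384294 0.15098671 0.00969227]
 [0.57476562 0.40258039 0.01403866]]
[[0.46382566 0.36363077 0.012     ]
 [0.46160042 0.39850047 0.012     ]
 [0.56749958 0.40667434 0.012     ]] [[0.46013845 0.36314491 0.072     ]]
```

```bash
python3 -m crank '[[-0.01,0,0.12,0],[0,0,0.12,0],[0,0,0.12,0],[0,0,0.12,0],[0,0,0.1,0],[0,0,0.05,0],[0,0,0.0,0],[0,0,0,0],[0,0,0,0],[0,0,0,0]]'
```

```text
time: 9.2
tool_pos: [0.52, 0.3654, 0.0538]
ee_rot: [3.141, 0.001, -3.095]
wrist_force: [-0.1, 0.4, 0.6]
width: 0.0943
```

```bash
python3 -m crank '[[0,0,0.023,0],[0,0,0,0],[0,0,0,0],[0,0,0,0],[0,0,0,0],[0,0,0,0],[0,0,0,0],[0,0,0,0],[0,0,0,0],[0,0,0,0]]' 1
```

```text
time: 10.45
tool_pos: [0.5197, 0.3669, 0.0488]
ee_rot: [3.138, 0.001, -3.094]
wrist_force: [-0.1, 4.4, -0.9]
width: 0.0232
```

Gripped: the width reads 23 mm on the 24 mm shaft. The tool can't tilt, so I'll get the 15° by lifting the shaft, backing it towards the robot and pressing only the flange onto the near saddle. That pivots it flange-up in the pads.

```bash
python3 -m crank '[[0,0,-0.07,0],[0,0,-0.12,0],[0,0,-0.12,0],[0,0,-0.12,0],[0,0,-0.12,0],[0,0,0,0],[0,0,0,0],[0.14,0,0,0],[0.15,0,0,0],[0.145,0,0,0]]'
python3 - <<'E'
from h import *
print(robot.get_obs()["tool_pos"])
for n in("side","wrist"):
    T=robot.camera_params(n)["world_from_camera"];im,d=robot.snapshot(n);np.savez(f"pics/{n}3.npz",im=im,d=d,T=T);cv2.imwrite(f"pics/{n}3.png",im[:,:,::-1])
crop(im,230,90,180,170,4,"pics/wrist3c.png")
im=load("side",3)[0];crop(im,130,100,160,130,5,"pics/side3c.png")
E
```

```text
time: 11.7
tool_pos: [0.431, 0.3601, 0.1561]
ee_rot: [-3.139, -0.004, -3.096]
wrist_force: [-0.5, 0.7, -3.8]
width: 0.0232
[0.43101649 0.3600987  0.1560947 ]
```

View pics/wrist3.png

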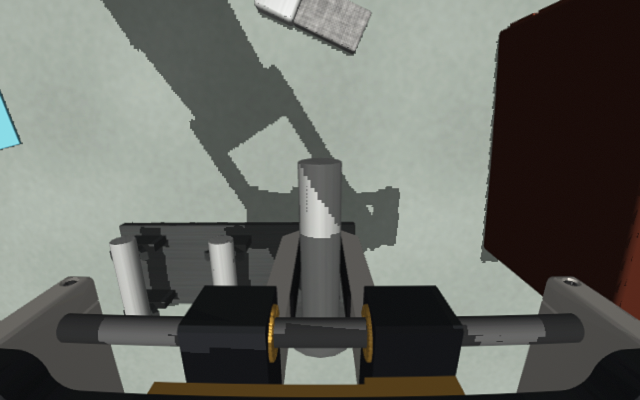

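View pics/side3c.png

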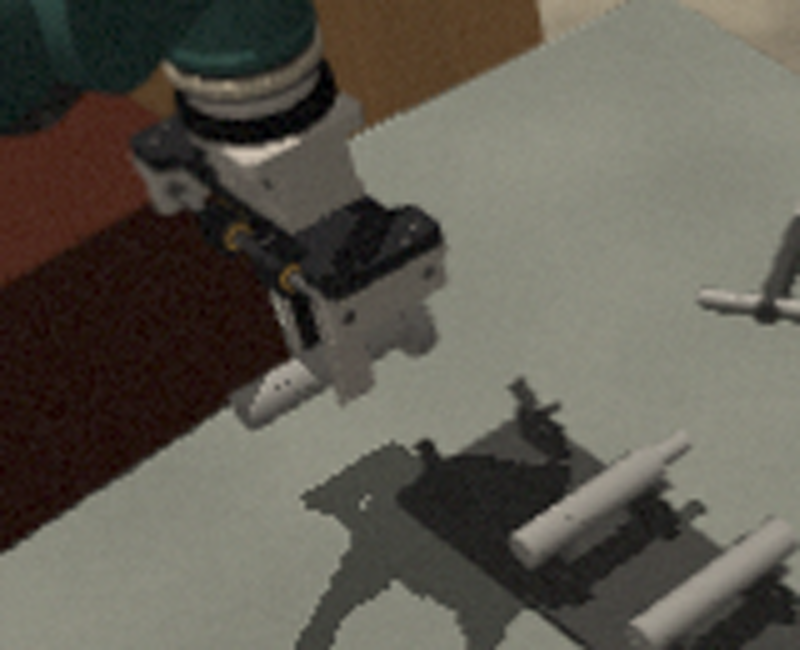

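```bash
cat > tilt.py <<'E'
from h import *
def tilt(k):
    im,d,T=load("wrist",k); o=np.load(f"pics/wrist{k}.npz"); P=cloud("wrist",d,T)
    tp=robot.get_obs()["tool_pos"]; yaw=robot.get_obs()["ee_rot"][2]
    ax=-np.array([np.cos(yaw),np.sin(yaw)]); lat=np.array([-ax[1],ax[0]])
    R=P[...,:2]-tp[:2]; s=R@ax; l=R@lat
    m=(s>-.075)&(s<-.02)&(abs(l)<.014)&(abs(P[...,2]-tp[2]-.02)<.035)
    m[:, :295]=0; m[:,346:]=0
    s,l,z=s[m],l[m],P[...,2][m]-tp[2]
    # axis: centre line l=a+b s, z=c+t s ; radius 12
    from scipy.optimize import least_squares
    f=least_squares(lambda p:np.hypot(l-p[0]-p[1]*s,(z-p[2]-p[3]*s)*np.cos(np.arctan(p[3])))-.012,[0,0,.011,0],loss='soft_l1',f_scale=.002).x
    print("n",m.sum(),"tilt deg",np.degrees(np.arctan(f[3])),"yaw off",np.degrees(f[1]),"lat at grip",f[0],"z axis at tcp",f[2],"plain end s",np.percentile(s,1))
    return f
E
python3 -c "
from tilt import *
tilt(3)"
python3 -m crank '[[0,0,0.1,0],[0,0,0.1,0],[0,0,0.1,0],[0,0,0.08,0],[0,0,0,0],[0,0,0,0],[0,0,0,0],[0,0,0,0],[0,0,0,0],[0,0,0,0]]'
```

```text
n 3389 tilt deg -0.6864981873534745 yaw off 0.13797526036120417 lat at grip -0.0010691076064574883 z axis at tcp 0.010728629408073034 plain end s -0.061113669759639826
time: 13.05
tool_pos: [0.4328, 0.3612, 0.0826]
ee_rot: [3.141, 0.0, -3.095]
wrist_force: [-0.5, -1.0, -2.8]
width: 0.0234
```

```bash
python3 -m crank '[[0,0,0.025,0],[0,0,0.025,0],[0,0,0.02,0],[0,0,0.02,0],[0,0,0.02,0],[0,0,0.015,0],[0,0,0.015,0],[0,0,0,0],[0,0,0,0],[0,0,0,0]]'
python3 - <<'E'
from tilt import *
T=robot.camera_params("wrist")["world_from_camera"];im,d=robot.snapshot("wrist");np.savez("pics/wrist4.npz",im=im,d=d,T=T)
tilt(4)
E
```

```text
time: 14.3
tool_pos: [0.4325, 0.3619, 0.0547]
ee_rot: [3.14, -0.0, -3.095]
wrist_force: [-4.1, 2.7, 1.5]
width: 0.0233
n 3072 tilt deg 9.94208440565395 yaw off 0.8366992203278742 lat at grip -0.0009344559532753473 z axis at tcp 0.011411065895946487 plain end s -0.05987581854359779
```

Pivoting works: the tilt is 10°, flange up, and the grip has held. I need about 5° more.

```bash
python3 -m crank '[[0,0,0.01,0],[0,0,0.01,0],[0,0,0.005,0],[0,0,0,0],[0,0,0,0],[0,0,0,0],[0,0,-0.06,0],[0,0,-0.12,0],[0,0,-0.15,0],[0,0,-0.15,0]]'
python3 - <<'E'
from tilt import *
for n in("wrist","side","scene"):
    T=robot.camera_params(n)["world_from_camera"];im,d=robot.snapshot(n);np.savez(f"pics/{n}5.npz",im=im,d=d,T=T);cv2.imwrite(f"pics/{n}5.png",im[:,:,::-1])
tilt(5)
E
```

```text
time: 15.6
tool_pos: [0.4332, 0.3597, 0.1458]
ee_rot: [-3.139, 0.0, -3.096]
wrist_force: [-0.3, -0.8, -3.4]
width: 0.0233
n 3080 tilt deg 14.289158008081648 yaw off 0.712545558823286 lat at grip -0.002084796772475159 z axis at tcp 0.010612992455433418 plain end s -0.0614199203269741
```

Tilt is 14.3° against the 15° target. Target TCP is about (0.548, -0.099, 0.2005) with a yaw change of +0.03. I'll move in two gentle calls.

```bash
python3 -m crank '[[0,0,-0.05,-0.004],[0,-0.05,-0.08,-0.004],[0,-0.1,-0.08,-0.004],[-0.01,-0.14,-0.065,-0.004],[-0.03,-0.16,0,-0.004],[-0.04,-0.16,0,0],[-0.04,-0.16,0,0],[-0.04,-0.16,0,0],[-0.04,-0.16,0,0],[-0.04,-0.16,0,0]]'
python3 -m crank '[[-0.04,-0.16,0,0],[-0.04,-0.16,0,0],[-0.04,-0.16,0,0],[-0.04,-0.16,0,0],[-0.04,-0.14,0,0],[-0.02,-0.1,0,0],[0,-0.05,0,0],[0,0,0,0],[0,0,0,0],[0,0,0,0]]'
python3 - <<'E'
from tilt import *
for n in("wrist","side","scene"):
    T=robot.camera_params(n)["world_from_camera"];im,d=robot.snapshot(n);np.savez(f"pics/{n}6.npz",im=im,d=d,T=T);cv2.imwrite(f"pics/{n}6.png",im[:,:,::-1])
tilt(6)
crop(load("side",6)[0],340,110,120,160,3.7,"pics/side6c.png");crop(load("scene",6)[0],180,180,160,120,5,"pics/scene6c.png")
E
```

```text
time: 17.0
tool_pos: [0.4989, 0.1137, 0.2008]
ee_rot: [-3.141, -0.0, -3.064]
wrist_force: [0.4, -0.4, -3.4]
width: 0.0233
time: 18.25
tool_pos: [0.5571, -0.0657, 0.2006]
ee_rot: [3.141, 0.0, -3.062]
wrist_force: [-0.7, 0.5, -2.8]
width: 0.0234
n 3052 tilt deg 14.355237257228584 yaw off 0.7667906309480257 lat at grip -0.0005238499409808858 z axis at tcp 0.01178865613403727 plain end s -0.06035185532848236
```

View pics/side6c.png

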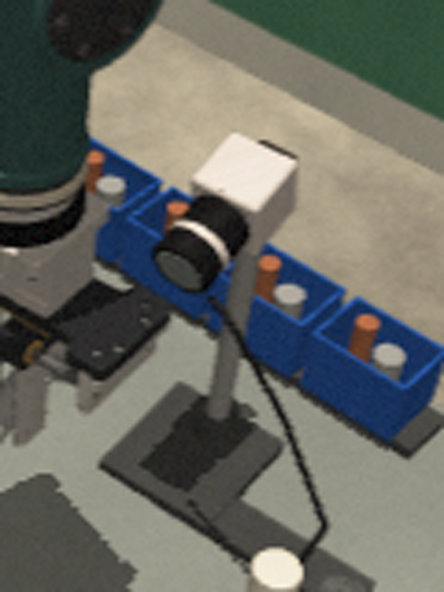

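View pics/scene6c.png

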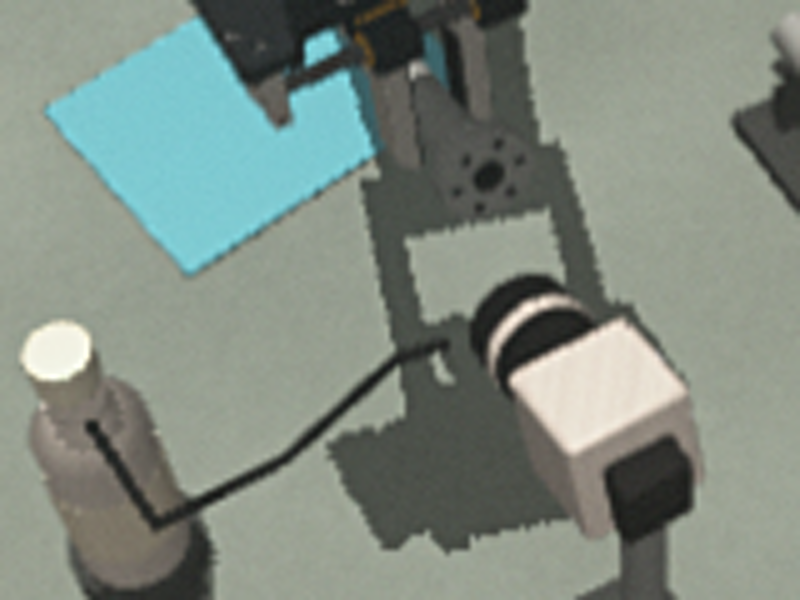

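View pics/wrist6.png

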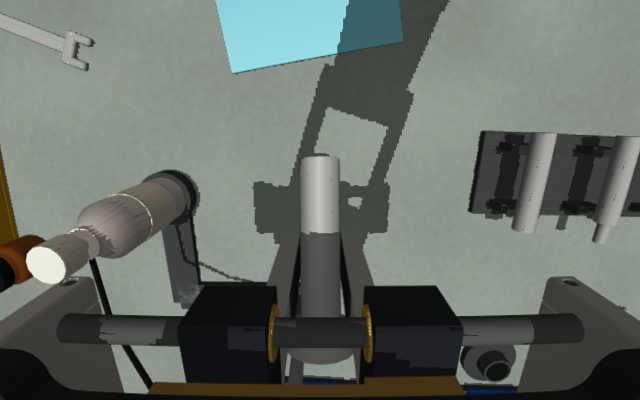

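```bash
python3 - <<'E'
from h import *
im,d,T=load("scene",6);P=cloud("scene",d,T)
u,v=277.2,215.0
print("tri plane z .224",plane("scene",T,[[u,v]],.224),"pred",.5571+.0502,-.0657+.0044)
m=(abs(P[...,0]-.607)<.025)&(abs(P[...,1]+.061)<.024)&(abs(P[...,2]-.224)<.026)
Q=P[m];c=Q.mean(0);w=np.linalg.svd(Q-c)[2][2];r=(Q-c)@w
for _ in range(3):
    Q=Q[abs(r)<.003];c=Q.mean(0);w=np.linalg.svd(Q-c)[2][2];r=(Q-c)@w
w*=np.sign(w[0]);print(len(Q),c,w,"pitch",np.degrees(np.arcsin(w[2])),"yaw",np.degrees(np.arctan2(w[1],w[0])))
# lens in scene: barrel top ridge (dark + ring) fit cylinder axis, both frames
from scipy.optimize import least_squares
pts=[]
for n in("scene","side"):
    im,d,T=load(n,0);P=cloud(n,d,T)
    L=np.array([.694,-.087,.25]);X=np.array([.9622,.0842,.2588]);Y=np.array([-.0872,.9962,0]);Z=np.cross(X,Y)
    q=(P-L); s=q@X;rr=np.hypot(q@Y,q@Z); m=(s>.004)&(s<.042)&(rr<.03)&(rr>.016);A=P[m]; pts.append(A)
    def f(p,A=A):
        a=np.array([np.cos(p[3])*np.cos(p[2]),np.cos(p[3])*np.sin(p[2]),np.sin(p[3])]);o=L+p[0]*Y+p[1]*Z
        q=A-o;return np.linalg.norm(q-np.outer(q@a,a),axis=1)-.022
    p=least_squares(f,[0,0,.087,.2618],loss='soft_l1',f_scale=.002).x;print(n,len(A),"dy,dz",p[:2],"yaw,pitch",np.degrees(p[2:]))
    m=(abs(s)<.02)&(rr<.014); print("glass s",np.median(s[m]),m.sum())
A=np.vstack(pts);p=least_squares(f,[0,0,.087,.2618],loss='soft_l1',f_scale=.002,kwargs={"A":A}).x;print("both",p[:2],np.degrees(p[2:]))
E
```

```text
tri plane z .224 [[ 0.60937268 -0.06232902  0.224     ]] pred 0.6073000000000001 -0.06129999999999999
185 [ 0.60949594 -0.06155175  0.22442083] [0.94520767 0.05259228 0.32220569] pitch 18.79636805291226 yaw 3.184709410403439
scene 316 dy,dz [ 0.00074623 -0.00166038] yaw,pitch [ 4.02891729 15.00120209]
glass s nan 0
side 271 dy,dz [0.00324823 0.00045558] yaw,pitch [ 1.22416656 15.21020886]
glass s 0.00013364945428916212 46
both [ 0.00188684 -0.00077849] [ 2.64491434 14.92528349]
  return _methods._mean(a, axis=axis, dtype=dtype,
  ret = ret.dtype.type(ret / rcount)
```

```bash
python3 -m crank '[[0.01,-0.02,0,0],[0.012,-0.03,0,0],[0.015,-0.04,0,0],[0.015,-0.04,0,0],[0.01,-0.023,0,0],[0,0,0,0],[0,0,0,0],[0,0,0,0],[0,0,0,0],[0,0,0,0]]'
python3 - <<'E'
from tilt import *
for n in("wrist","side","scene"):
    T=robot.camera_params(n)["world_from_camera"];im,d=robot.snapshot(n);np.savez(f"pics/{n}7.npz",im=im,d=d,T=T);cv2.imwrite(f"pics/{n}7.png",im[:,:,::-1])
tilt(7)
crop(load("scene",7)[0],180,180,160,120,5,"pics/scene7c.png");
o=robot.get_obs();print(o["tool_pos"],o["qvel"].round(3))
for n in("scene","side"):
    im,d,T=load(n,7);P=cloud(n,d,T)
    m=(abs(P[...,2]-.193)<.012)&(abs(P[...,0]-.59)<.03)&(abs(P[...,1]+.2535)<.03);print(n,"cap zmax",np.percentile(P[m][:,2],90) if m.any() else None)
    P0=cloud(n,*load(n,0)[1:])
    for y in(.166,.266):
        for PP in(P0,P):
            m=(abs(PP[...,1]-y)<.03)&(PP[...,2]>.058)&(PP[...,2]<.09)&(PP[...,0]>.44)&(PP[...,0]<.62);print(y,PP[m].mean(0).round(4),m.sum())
E
```

```text
time: 19.65
tool_pos: [0.5473, -0.0979, 0.2004]
ee_rot: [3.142, 0.0, -3.063]
wrist_force: [-0.0, -0.6, -3.9]
width: 0.0236
n 3042 tilt deg 14.389535633035177 yaw off 0.8321855520571168 lat at grip -0.000696592369784448 z axis at tcp 0.011743050598559486 plain end s -0.0602613823983785
[ 0.5472677  -0.09796749  0.20039935] [-0.     0.001  0.001  0.    -0.002  0.002]
scene cap zmax 0.19761863387651685
0.166 [0.5341 0.1632 0.0673] 327
0.166 [0.5349 0.1634 0.0674] 328
0.266 [0.5307 0.2631 0.0667] 333
0.266 [0.5303 0.2632 0.0666] 328
side cap zmax 0.1977246582389466
0.166 [0.5223 0.1626 0.0684] 309
0.166 [0.5229 0.1627 0.0683] 310
0.266 [0.5202 0.2622 0.0679] 291
0.266 [0.5185 0.262  0.0678] 294
```

View pics/scene7c.png

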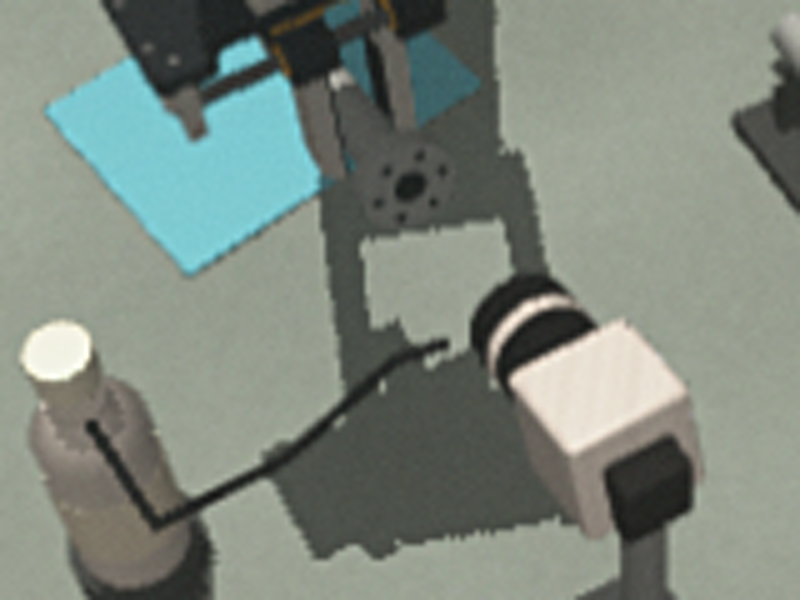

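View pics/side7.png

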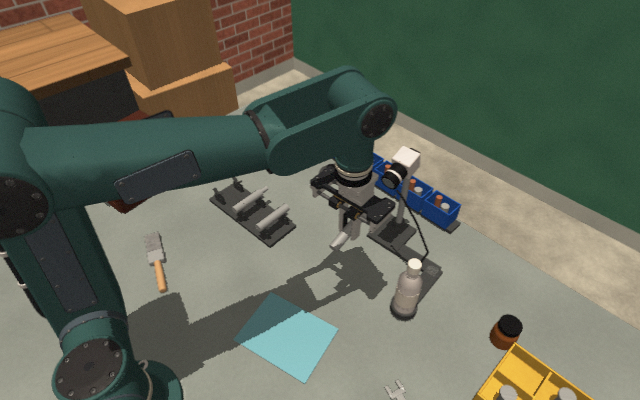

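```bash
python3 - <<'E'
from h import *
im,d,T=load("scene",7); F=plane("scene",T,[[261.8,216.7]],.224)[0]; print(F)
for yaw in(3,4.2,5.5):
  y=np.radians(yaw);p=np.radians(15);X=np.array([np.cos(p)*np.cos(y),np.cos(p)*np.sin(y),np.sin(p)]);Y=np.array([-np.sin(y),np.cos(y),0])
  for f in(F,np.array([.5473+.0502,-.0979+.0046,.2004+.0237])):
    q=f-np.array([.694,-.0863,.25]);print(yaw,q@X,q@Y,q@np.cross(X,Y))
robot.close_job()
E
```

```text
[ 0.59854607 -0.09344914  0.224     ]
3 -0.099165764077896 -0.0021436683198406948 -0.00034579428917470893
3 -0.10014138047725266 -0.0019399869658379334 1.9148955196490176e-05
4.2 -0.09918885512238834 -0.00013906567454461205 -0.0003396070624506023
4.2 -0.10016013164230791 8.628468224525326e-05 2.417331473018456e-05
5.5 -0.09916810441795876 0.0020326284618271606 -0.00034516719694489064
5.5 -0.1001341858874576 0.002281341729631363 1.7221170671020207e-05
the job is handed in; nothing more can be done
```

The job is handed in at about 20 s of the 51 s allowed, with the flanged shaft held in front of the lens. No verdict is reported, so these are my own last checks.

- **Cap:** I pressed it until it bottomed at 8.4 N, which is more than the 5.5 N spring. The last pictures show its top at about 197 mm, so it is back up.
- **Tilt:** the tool can only point straight down. I lifted the shaft from the rack, then pressed its flange on the near saddle so it pivoted in the pads. It ended 14.4° flange-up against the 15° wanted.
- **Final position:** the flange face is about 99–100 mm from the glass and within about 2 mm of the line of sight. The tool prediction and the scene view agree within about 1 mm. The joints were still.
- **Other two parts:** they show no movement beyond about 2 mm of measurement noise. The wrist force at the end matched the part's weight.

**Disagreements:**
- My estimates of the lens yaw spread from about 1° to 7°, and I used about 4°. Over 3–5.5° it shifts the face by only about 2 mm.
- I measured 193 mm between lens and cap where the drawing gives 200 mm.
- A rough plane fit of the flange face, just before the last small shift, gave 18.8° pitch and 3.2° yaw. The shaft fit from the wrist view gave 14.4° and about 5.3°. Both are within the 0.15 rad tolerance.

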